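# Let the weighted sealing head down onto the bottle

## Task

The weighted sealing head of the bottle test stand is wound up and hangs on its ratchet. Press the pawl's release lever down as far as it goes, ease the crank up until the loaded pawl springs clear of the wheel, then keep hold of the crank and let it turn back slowly under the load until the head's pad settles gently on the mouth of the bottle below. Let go once the bottle carries the head's whole weight; do not let the head drop, do not press it onto the glass with the crank, and leave the lever down, the other bottles, the calliper and the plug gauge where they are.

Things in the scene. Friction and masses are not known exactly. Their poses are not given: they have to be found in the camera images.
- stand: Fixed test stand: steel base plate 235 x 330 x 20 mm, grey column 76 mm wide, 340 mm tall; on its front face (-x) the winder (ratchet wheel, pawl, crank), behind it (+x) the sliding head. Origin on the bench under the column's front face; x from winder to head, y left seen from the winder side, z up. The bottle to test stands on the plate at x 112, y 0 mm; two others wait beside the column.
- shaft (a point): Point in the air on the crank shaft's axis, level with the handle point: stand x -140, y 0 mm, 170 mm above the bench. The handle point circles about it at 75 mm radius in the stand's y-z plane; the axis is parallel to the stand's x. One radian of crank moves the head 18 mm, without slip. The engaged pawl lets it wind up but not down (12 saw teeth).
- handle (a point): The crank's handle: black round grip 25 mm in diameter, 96 mm long, parallel to the stand's x, free to spin on its pin. The point is on its axis, 34 mm from the free end, 65 mm from the steel crank arm, 75 mm from the shaft's axis. Starts left of the shaft or above left. Letting down, it goes from the stand's +y up to +z and over to -y; the load pulls it that way with some 3 to 8 N.
- head: Weighted sealing head: dark steel cylinder 72 mm in diameter and tall, about 2 to 2.8 kg, with a black rubber pad 50 mm in diameter under it. Origin at the centre of the pad's underside. It hangs 20 to 45 mm above the bottle at the start and moves only up and down with the crank; friction does not hold it once the pawl is out.
- release_lever (a joint): Release lever of the pawl, rad: 0 = engaged (points to the stand's right, -y, 20 degrees above level), 0.85 = right down at its stop (29 degrees below level). Stays where left; takes 2 to 5 N at the tab. It works the pawl through a spring: under load the pawl stays caught, and springs clear by itself when the crank is eased up (turned negative) by about 0.05 to 0.15 rad.
- lever_tab (a point): Middle of the top face of the black tab on the release lever's end: a plate 24 mm (stand x) by 22 mm, 6 mm thick, 50 mm from the pivot. The pivot is parallel to the stand's x at stand y -40, z 220 mm; the tab's middle is at stand x -48 mm.
- pawl_nose (a point): Centre of the pawl's rounded nose (3 mm radius), in the ratchet wheel's plane (stand x -36 mm). Caught in the wheel it is about 36 mm from the crank's axis, sprung clear more than 45 mm. The tooth tips run at 40 mm.
- bottle_a: One of three clear glass bottles, 64 mm in diameter, neck 27 mm, 0.24 kg, open mouth up. They are much alike but come from different moulds: each is somewhere between 140 and 160 mm tall. Any of the three may be the one under the head. Origin at the centre of its underside, on the 20 mm base plate.
- bottle_b: Second glass bottle, as bottle_a.
- bottle_c: Third glass bottle, as bottle_a.
- calliper: Bystander: a digital calliper, 230 mm long, lying on the bench to the left of the stand. Origin at the middle of its underside.
- plug_gauge: Bystander: a steel plug gauge, 34 mm in diameter and 104 mm tall, standing on the bench to the right of the stand. Origin at the centre of its underside.
Not all that is in view belongs to the job. What is shaped like the bottle_c but orange is not meant. What is shaped like the bottle_b but black is not meant.

How it is judged:
By the outcome, as a careful person would: the job done as asked, in the order asked, and still so for the second after the job is handed in, with the robot touching nothing.
It also fails if it takes over 64 s, if anything falls off the work surface, if the arm or the gripper's body presses on something with over 40 N, if the wrist force passes 120 N, or if a joint passes its speed limit or range.

## Robot

A 7-joint arm with a two-finger parallel gripper is mounted at the origin on the work surface. World frame = base frame: x ahead of the robot, y to its left, z up, the work surface at z = 0. Lengths are in m, angles in rad, forces in N, time in s.
With the tool pointing down it reaches from about 0.425 to 0.925 m from the base axis. Payload 6.8 kg.
Tool frame: the origin (TCP) lies on the front face of the gripper's body, between the roots of the fingers; the fingertips stand 73 mm ahead of it and the grasp point (between the pads) lies 54 mm ahead of it (env.nose_length is the distance from the TCP to the fingertips, in m); z points along the fingers, y is the direction in which the jaws open and shut (so a half turn about z gives the same grasp; the last joint's range is limited). The gripper opens to 85 mm and grips with 20 to 120 N. Pads are 22 mm wide; open, the fingers measure 114 mm over their backs; the gripper's body (76 mm by 85 mm) begins 54 mm behind the grasp point. The pads swing forward as they close: fully open they stand 13 mm farther back than shut.
Start: joints at [1.186, 0.477, 0.022, 1.555, -0.011, 1.109, -0.083], TCP at [0.184, -0.649, 0.304] pointing down, gripper open.
Joint ranges: [-2.96, 2.96], [-0.34, 2.1], [-1.41, 1.46], [0.24, 2.44], [-1.37, 4.51], [0.17, 1.92], [-2.96, 2.96]. Speed limits (rad/s): [2.39, 2.39, 3.14, 3.14, 3.14, 3.14, 3.14].

## Interface

Orientations are given as a unit quaternion [w, x, y, z].
In Python, from cell import env, kin, camera, calibration, job gives the robot as it stands. The module is installed in compiled form; this text tells all that it offers. Calls block until the motion is done:
- env.reach(position, orientation): joint-space move of the TCP to a pose.
- env.movel(position, velocity=0.15, rot=None, stop_force=None): straight line of the TCP; rot=None keeps the orientation; velocity is the mean speed in m/s. With stop_force (N) it stops when the force on the tool has changed by that much, and returns True; else False.
- env.goto_joints(angles): joint-space move.
- env.grip(opening, f_grip=None): finger opening in m; f_grip is the grip in N (None keeps the last); returns when the fingers have stopped.
- env.dwell(seconds).
- kin.inverse_kinematics(position, orientation): joint angles nearest the present ones, or None.
- env.get_state(): the state.
- camera(name): name is "side" or "top"; returns (picture, depth): 384x512x3 uint8, blue, green, red; 384x512 float32, m along the optical axis (not along the pixel's ray), 0 where there is no reading.
- calibration(name): a dict with "fx", "fy", "cx", "cy" (pixels), "k1" (the pictures are not rectified: a ray, as slopes to the right and down, at radius r is drawn at 1 + k1 r^2 times it, then the intrinsics apply), "rvec" (rotation vector, rad) and "tvec" (3), from world to camera coordinates, as OpenCV has them. Camera axes: x right, y down, z forward; pixel columns grow to the right and rows downward; lengths in m; the calibration is good to about 2 mm. A picture is of the moment at which its call begins. calibration takes no time and is no camera call.
A pose or a line that the arm cannot do raises env.PlanningError and nothing moves.
- job.job_done(): hands the job in, once; it reports no verdict.
The state is a dict: "time": time; "qpos": joint angles; "joint_velocities": joint speeds; "joint_torque": joint torques, N m; "tcp_pos": TCP position; "orientation": TCP orientation; "force": force on the tool from outside, world axes, zero at the start; "torque": the same for the moment, N m; "opening": finger opening in m.
Only numpy, scipy, OpenCV 4.12 (cv2) and the standard library are available. Lean on these libraries where they do the work, as an engineer would, in place of code of your own. Each camera call takes 0.05 s, during which the arm holds its last target.

## Working session

There is one attempt and no reset: what is moved stays moved. The work goes in short steps, each a Python script; the robot and the scene stay as the last script left them, time stands still between calls to the robot, and variables do not carry over. Pictures are saved under pics/ and viewed, and the job is handed in when it is done.

```bash
mkdir -p pics; ls; python3 - <<'E'
from cell import env, kin, camera, calibration, job
import cv2,numpy as np
for n in("side","top"):
    p,d=camera(n); cv2.imwrite(f"pics/{n}0.png",p); np.save(f"pics/{n}0.npy",d); print(n,calibration(n))
s=env.get_state()
for k,v in s.items(): print(k,np.round(v,3))
print(env.nose_length)
E
```

```text
pics
side {'fx': 348.4575632063374, 'fy': 348.4575632063374, 'cx': 252.00695957612993, 'cy': 187.25911844320035, 'k1': -0.07842120653393103, 'rvec': array([ 1.50008791,  1.91311033, -0.93409137]), 'tvec': array([ 0.09000679, -0.26400586,  1.34961697])}
top {'fx': 367.7055947982355, 'fy': 367.7055947982355, 'cx': 251.40397903410468, 'cy': 187.20589435656044, 'k1': 0.017967089391301896, 'rvec': array([ 2.19395658, -2.2000456 ,  0.0623449 ]), 'tvec': array([0.03865776, 0.63524323, 1.03017626])}
time 0.1
qpos [ 1.186  0.478  0.022  1.556 -0.012  1.109 -0.083]
joint_velocities [ 0.001  0.     0.001 -0.003 -0.001 -0.001 -0.001]
joint_torque [ 6.0000e-03 -5.9775e+01  1.6140e+00 -2.8195e+01  1.3000e-02  5.0000e-03
 -0.0000e+00]
tcp_pos [ 0.184 -0.649  0.303]
orientation [-0.001  0.99   0.138 -0.   ]
force [-0.117  0.433  0.364]
torque [ 0.041 -0.016 -0.019]
opening 0.085
0.0726
```

View pics/side0.png

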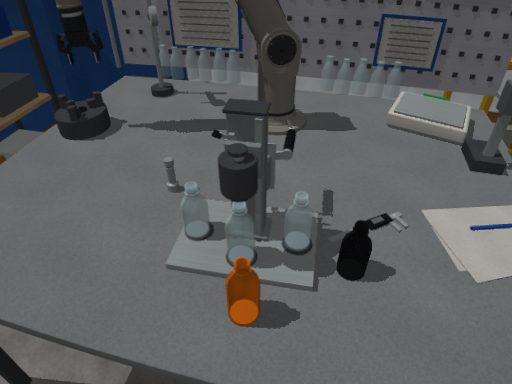

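View pics/top0.png

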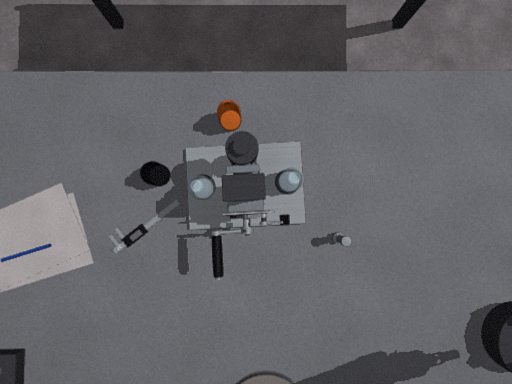

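```bash
cat > h.py <<'E'
import cv2,numpy as np
from cell import env, kin, camera, calibration, job
def cal(n):
    c=calibration(n);K=np.array([[c['fx'],0,c['cx']],[0,c['fy'],c['cy']],[0,0,1.]])
    return K,np.array([c['k1'],0,0,0.]),cv2.Rodrigues(c['rvec'])[0],c['tvec']
def cloud(n,d):
    K,D,R,t=cal(n);h,w=d.shape
    uv=np.stack(np.meshgrid(np.arange(w),np.arange(h)),-1).reshape(-1,1,2).astype(float)
    r=cv2.undistortPoints(uv,K,D).reshape(h,w,2)
    P=np.dstack([r*d[...,None],d]); W=(P-t)@R; W[d<=0]=np.nan
    return W
def proj(n,X):
    K,D,R,t=cal(n)
    return cv2.projectPoints(np.asarray(X,float).reshape(-1,1,3),cv2.Rodrigues(R)[0],t,K,D)[0].reshape(-1,2)
E
python3 - <<'E'
from h import *
d=np.load('pics/top0.npy');W=cloud('top',d);p=cv2.imread('pics/top0.png')
x,y,z=W[...,0],W[...,1],W[...,2]
def rect(m,name):
    P=W[m][:,:2].astype(np.float32); r=cv2.minAreaRect(P); print(name,m.sum(),r,np.median(W[m],0)); print(cv2.boxPoints(r).round(4).tolist())
reg=np.zeros_like(d,bool);reg[135:285,180:310]=1
rect(reg&(z>.012)&(z<.028),'plate')
rect(reg&(z>.33)&(z<.36),'coltop')
c=cv2.resize(p[140:290,170:320],None,fx=4,fy=4,interpolation=cv2.INTER_CUBIC);cv2.imwrite('pics/topc.png',c)
p=cv2.imread('pics/side0.png');c=cv2.resize(p[90:280,160:330],None,fx=3,fy=3,interpolation=cv2.INTER_CUBIC);cv2.imwrite('pics/sidec.png',c)
zz=np.where(reg,z,np.nan)
for v in range(205,285,4): print(v,' '.join('%3.0f'%(1000*a) if a==a else '---' for a in zz[v,205:300:3]))
E
```

```text
plate 5502 ((0.6413522958755493, 0.05551952123641968), (0.23511742055416107, 0.33004704117774963), 3.099735975265503) [0.63845293 0.06375356 0.01930075]
[[0.5149999856948853, 0.21389999985694885], [0.5328999757766724, -0.11559999734163284], [0.7677000164985657, -0.10289999842643738], [0.7498000264167786, 0.22669999301433563]]
coltop 1153 ((0.6192112565040588, 0.05381765216588974), (0.055719394236803055, 0.08385048806667328), 0.07777494937181473) [0.61843437 0.05470755 0.34720848]
[[0.5913000106811523, 0.09570000320672989], [0.5914000272750854, 0.011900000274181366], [0.6470999717712402, 0.011900000274181366], [0.6470000147819519, 0.0957999974489212]]
205  19  18  18  15  18  18  14  17 214 211 211 213 211 208 211 211 212 208 212 210  22  20  22  22  20  19  19  21  22  21  22  15
209  16  20  19  17  21  20  19  19 212 211 209 212 212 212 214 210 211 210 211 213  19  17  20  22  15  19  19  19  19  20  22  19
213  20  24  19  22  18  23  20 220 239 237 237 238 237 238 236 235 235 237 236 224 224  17  23  18  22  17  19  19  23  18  15  20
217  18  18  17  22  19  21  19  22  18 183 1
[... 1498 characters left out ...]
   2  -0  -1  -1  -0   2  -2   1  -4   4
265   2  -3  -0 198 198 194  -5  -2  -3   0   0   1  -0   1   2   1   0   0  -2   0  -1  -0  -3  -1  -5  -2  -1   2  -2  -0   3  -1
269  -0   0  -0 194 198 198  -3  -2   2   1  -1  -0  -0  -2  -1  -0  -0  -1   0  -1  -0  -1   1  -1   3  -0  -3   0  -3  -1   3  -0
273  -2  -1  -1 198 198 196  -0  -1  -2  -1   2   1  -2  -2  -1  -5  -2  -2  -2   2  -0  -1  -2  -4  -2  -1  -1  -1  -0   0  -0 ---
277  -1   1   1 194 197 189  -2  -3   1  -1  -3   1  -3  -3   2  -2  -1   2  -2   0  -2   1  -3  -4 ---  -3  -4  -2  -2  -0 ---  -1
281   2   1  -0   1  -2  -2  -3   1   1  -1  -3  -4  -1  -1  -1   2  -1   3   0  -3  -4   2   2   1  -2  -2   1  -2  -1   0  -3  -6
```

View pics/topc.png

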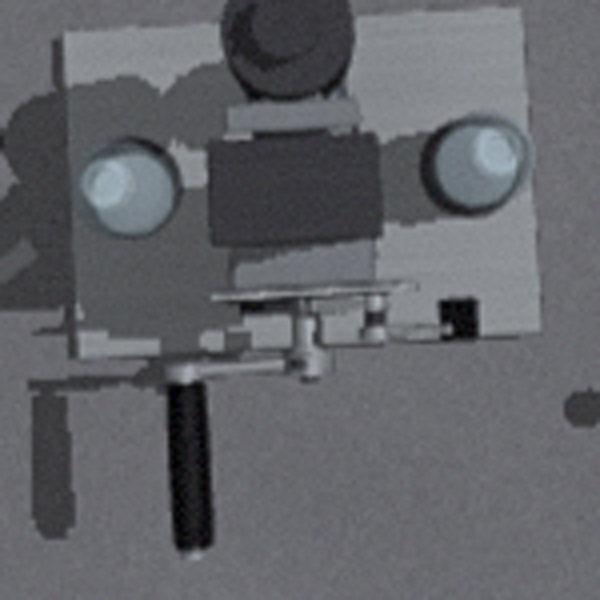

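View pics/sidec.png

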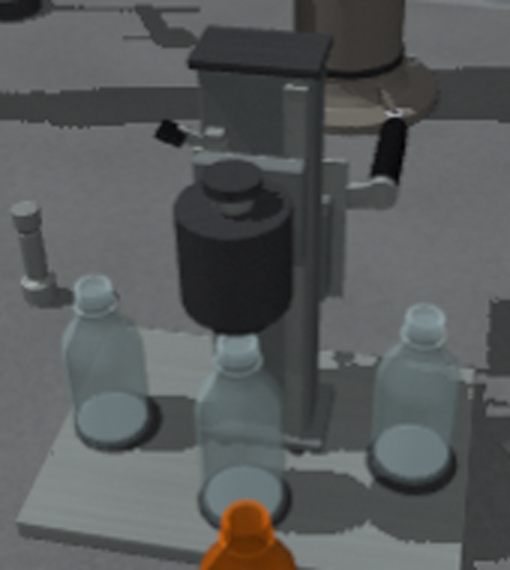

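```bash
python3 - <<'E'
from h import *
yaw=np.radians(3.1);R=np.array([[np.cos(yaw),-np.sin(yaw)],[np.sin(yaw),np.cos(yaw)]])
C=np.array([.6413,.0555])
for n in('top','side'):
    d=np.load(f'pics/{n}0.npy');W=cloud(n,d);p=cv2.imread(f'pics/{n}0.png').astype(int)
    S=W.copy();S[...,:2]=(W[...,:2]-C)@R
    np.save(f'pics/S{n}.npy',S)
    X,Y,Z=S[...,0],S[...,1],S[...,2]
    def st(name,m):
        if m.sum()==0: print(n,name,0);return
        q=S[m]*1000; print(n,name,m.sum(),'med',np.median(q,0).round(1),'lo',np.percentile(q,2,0).round(1),'hi',np.percentile(q,98,0).round(1))
    near=(abs(Y)<.17)
    st('cap',near&(Z>.33)&(Z<.37)&(abs(X)<.12))
    st('handle',near&(Z>.17)&(X<-.15)&(X>-.32)&(Y>.02)&(p.max(-1)<60))
    st('handleall',near&(Z>.1)&(X<-.13)&(X>-.32)&(Y>.02))
    st('tab',(Y<-.06)&(Y>-.12)&(Z>.2)&(X<-.02)&(p.max(-1)<60))
    st('crankside',(Z>.1)&(X<-.13)&(X>-.32)&(Y>-.15)&(Y<.15))
    st('head',near&(abs(Y)<.05)&(Z>.19)&(Z<.33)&(X>.03)&(p.max(-1)<110))
    st('plate',near&(Z>.014)&(Z<.026)&(abs(X)<.13))
    st('bottleL',(Y>.06)&(Y<.15)&(Z>.04)&(X<.1)&(X>-.08))
    st('bottleR',(Y<-.06)&(Y>-.15)&(Z>.04)&(X<.1)&(X>-.08)&(p.max(-1)>60))
    st('bottleM',(abs(Y)<.05)&(Z>.03)&(Z<.18)&(X>.03)&(X<.2))
E
```

```text
top cap 1153 med [-2.290e+01  2.000e-01  3.472e+02] lo [-48.1 -40.  344.6] hi [  2.3  40.2 349.9]
top handle 302 med [-183.9   72.3  195.9] lo [-218.2   61.7  188.6] hi [-151.2   84.2  200. ]
top handleall 416 med [-176.5   72.3  195.8] lo [-224.    61.7  187. ] hi [-132.1   84.2  200. ]
top tab 81 med [-93.6 -85.6 239.6] lo [-104.9  -94.2  234.4] hi [-84.4 -76.6 243.1]
top crankside 416 med [-176.5   72.3  195.8] lo [-224.    61.7  187. ] hi [-132.1   84.2  200. ]
top head 923 med [ 61.4  -0.3 286.5] lo [ 32.  -32.4 252.2] hi [ 96.1  31.9 307.8]
top plate 5481 med [-4.3 -8.7 19.3] lo [-114.1 -160.    15.4] hi [112.9 160.   23.3]
top bottleL 517 med [ -5.9 111.5 122.7] lo [-32.3  87.5  53. ] hi [ 24.5 144.3 163.8]
top bottleR 485 med [   0.  -116.9  120.9] lo [ -25.5 -148.4   60.4] hi [ 30.3 -92.9 162.1]
top bottleM 437 med [176.4  26.5 116.6] lo [160.    1.1  35.3] hi [198.3  48.6 158.4]
side cap 829 med [ -4.9   2.6 347.4] lo [-44.2 -38.2 331. ] hi [  6.8  40.3 348.7]
side handle 128 med [-181.8   74.5  196.1] lo [-217.3   62.9  186.5] hi [-151.    84.4  198.5]
side handleall 182 med [-169.5   74.1  195.9] lo [-216.8   61.3  185.7] hi [-131.2   84.3  198.4]
side tab 790 med [-593.   -86.1  364.9] lo [-661.5 -117.2  213. ] hi [-83.  -61.5 429.7]
side crankside 182 med [-169.5   74.1  195.9] lo [-216.8   61.3  185.7] hi [-131.2   84.3  198.4]
side head 1961 med [ 90.6   6.8 273.7] lo [ 49.  -29.4 217.1] hi [102.7  35.8 306.6]
side plate 5742 med [58.  38.6 19.7] lo [-103.9 -156.8   16.5] hi [119.2 160.8  22.6]
side bottleL 1243 med [ 20.4 118.6 107.1] lo [-8.5 89.3 42.7] hi [ 32.1 147.4 162.1]
side bottleR 1137 med [  25.  -114.9  105.7] lo [  -4.2 -145.8   43.7] hi [ 38.2 -91.8 160.1]
side bottleM 1665 med [ 89.5   8.4 123.9] lo [ 61.  -25.9  40.7] hi [197.8  46.2 176.2]
```

```bash
cat >> h.py <<'E'
from scipy.spatial.transform import Rotation as Ro
yaw=np.radians(3.1);RS=Ro.from_euler('z',yaw).as_matrix()
O=np.array([.5956,.0530,0.])
def s2w(p): return O+RS@(np.asarray(p,float)/1000)
def w2s(p): return RS.T@(np.asarray(p)-O)*1000
def q(M): 
    a=Ro.from_matrix(M).as_quat();return np.array([a[3],a[0],a[1],a[2]])
Rd=RS@Ro.from_euler('x',np.pi).as_matrix()
Qd=q(Rd)
def hp(phi,off=54.,r=75.,x=-140.,c=(0.,170.)): # tcp world for tool down
    return s2w([x,c[0]+r*np.cos(phi),c[1]+r*np.sin(phi)+off])
E
python3 - <<'E'
from h import *
S=np.load('pics/Sside.npy').copy();S[...,0]+=.0458
S*=1000
p=cv2.imread('pics/side0.png').max(-1)
for v in range(140,270,3): print(v,' '.join('%4.0f,%3.0f,%3d'%(S[v,u,0],S[v,u,2],p[v,u]) for u in (232,238,241,244,250)))
print('tab',kin.inverse_kinematics(s2w([-53,-92,240+73]),Qd))
for ph in np.arange(0,2.9,.4): print(ph, hp(ph).round(3), kin.inverse_kinematics(hp(ph),Qd), kin.inverse_kinematics(hp(ph)+[0,0,.1],Qd) is None)
E
```

```text
140   59,289, 91   44,281, 71   44,282, 66   44,282, 57   47,285, 58
143   71,290,106   94,305, 72   95,306, 91   68,290,112   64,289,115
146  108,306, 58  104,305, 59  105,307, 60  104,306, 60   73,288,102
149  117,306, 58  116,307, 58  116,308, 60  113,306, 59   74,282, 64
152  126,306, 56  125,306, 58  125,307, 56  124,307, 34   91,287, 59
155  128,301, 35  129,303, 31  126,302, 30  123,300, 32   99,285, 33
158  120,289, 60  124,293, 70  123,293, 67  113,287, 43  111,287, 34
161  125,286, 59  124,287, 57  122,286, 37  121,286, 34  120,287, 38
164  134,286, 59  132,286, 59  131,286, 59  130,286, 58  128,286, 59
167  143,287, 60  142,287, 60  141,287, 60  140,287, 58  134,284, 31
170  148,284, 36  147,284, 35  145,283, 31  143,283, 30  135,278, 29
173  149,278, 33  149,279, 31  146,278, 30  143,277, 31  135,272, 30
176  146,269, 33  148,272, 31  147,272, 31  144,271, 30  137,266, 29
179  148,264, 33  146,264, 29  146,264, 31  143,264, 31  135,258, 28
182  147,257, 34  146,257, 30  145,257, 31  144,258, 30  137,253, 29
185  147,250, 33  149,253, 30  144,250, 30  144,251, 30  136,246,
[... 2312 characters left out ...]
.79643934  2.02990699  0.21497316  0.94959226
 -2.06634246] False
1.2000000000000002 [0.454 0.073 0.294] [ 0.38512737  0.20670683 -0.75466215  2.02036376  0.17052497  0.97642915
 -1.97162588] False
1.6 [0.456 0.043 0.299] [ 0.39819051  0.1849612  -0.6925183   2.02159545  0.14170505  0.98164368
 -1.88168409] False
2.0 [0.457 0.014 0.292] [ 0.39826634  0.18318388 -0.62326949  2.03330019  0.12989141  0.96295667
 -1.80818175] False
2.4000000000000004 [ 0.459 -0.01   0.275] [ 0.38842137  0.20043023 -0.55939229  2.05367286  0.13301759  0.9216776
 -1.759316  ] False
2.8000000000000003 [ 0.46  -0.025  0.249] [ 0.37082158  0.23295352 -0.50968025  2.07971145  0.14876881  0.86315428
 -1.74109172] False
```

```bash
python3 - <<'E'
from h import *
env.grip(0.0,40)
env.reach([.45,-.25,.42],Qd)
env.reach(s2w([-53,-92,262+73]),Qd)
s=env.get_state();print(s['time'],s['tcp_pos'],w2s(s['tcp_pos']),s['force'],s['opening'],s['qpos'].round(2))
r=env.movel(s2w([-53,-92,183+73]),velocity=.03,stop_force=12)
s=env.get_state();print(r,s['time'],w2s(s['tcp_pos'])-[0,0,73],s['force'])
for n in("side","top"):
    p,d=camera(n); cv2.imwrite(f"pics/{n}1.png",p); np.save(f"pics/{n}1.npy",d)
p=cv2.imread('pics/top1.png')[140:290,170:320];q_=cv2.imread('pics/side1.png')[90:280,160:330]
cv2.imwrite('pics/c1.png',np.hstack([cv2.resize(p,(400,400)),cv2.resize(q_,(358,400))]))
E
```

```text
3.625 [ 0.54769092 -0.04376264  0.3352549 ] [-53.07178414 -94.03017457 335.25490432] [-0.09469042  0.10297831 -0.60564179] -0.00010548254692066134 [ 0.26  0.26 -0.35  1.8   0.1   1.09 -1.65]
True 5.5417 [-52.6914483  -91.34689371 197.57172164] [-1.51101334 -1.01363109  8.54722308]
```

View pics/c1.png

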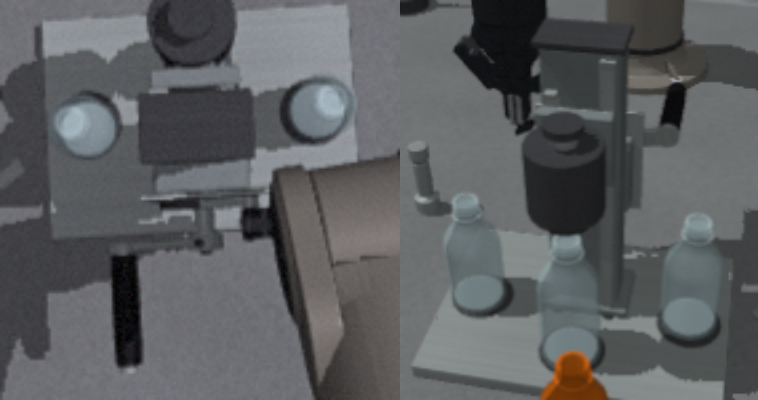

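```bash
python3 - <<'E'
from h import *
r=env.movel(s2w([-53,-92,185+73]),velocity=.02,stop_force=12)
s=env.get_state();print(r,s['time'],w2s(s['tcp_pos'])-[0,0,73],s['force'])
env.movel(s2w([-53,-92,275+73]),velocity=.15)
env.reach(s2w([-140,-60,330+54]),Qd)
s=env.get_state();print(s['time'],w2s(s['tcp_pos']),s['force'],s['qpos'].round(2))
for n in("side","top"):
    p,d=camera(n); cv2.imwrite(f"pics/{n}2.png",p); np.save(f"pics/{n}2.npy",d)
    W=cloud(n,d);S=((W-O)@RS)*1000
    m=(abs(S[...,0]+48)<16)&(S[...,1]<-68)&(S[...,1]>-105)&(S[...,2]>170)&(S[...,2]<260)
    print(n,m.sum(),np.median(S[m],0) if m.any() else '')
p=cv2.imread('pics/top2.png')[140:290,170:320];q_=cv2.imread('pics/side2.png')[90:280,160:330]
cv2.imwrite('pics/c2.png',np.hstack([cv2.resize(p,(400,400)),cv2.resize(q_,(358,400))]))
E
```

```text
True 5.9167 [-52.63649672 -91.29686476 197.55549193] [-3.8023806   0.42356899  9.16637353]
7.0667 [-140.66591166  -59.99365911  383.41327626] [ 0.64547879  1.22369677 -0.97084784] [ 0.27  0.06 -0.39  1.92  0.03  1.16 -1.65]
side 57 [-43.03439369 -79.67949412 198.89814521]
top 90 [-49.37897986 -82.03428256 199.37278085]
```

View pics/c2.png

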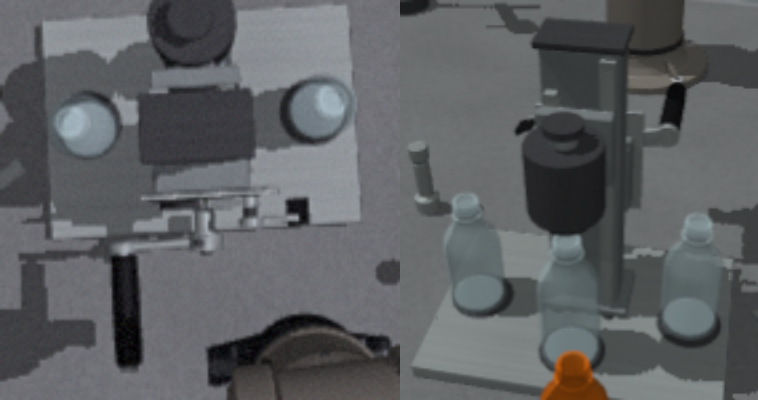

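```bash
python3 - <<'E'
from h import *
env.grip(0.06,30)
env.reach(s2w([-140,73,183.5+54+60]),Qd)
s=env.get_state();print(s['time'],w2s(s['tcp_pos']),s['force'],s['qpos'].round(2))
print(env.movel(s2w([-140,73,183.5+54]),velocity=.06,stop_force=6))
s=env.get_state();print(s['time'],w2s(s['tcp_pos']),s['force'],s['torque'])
env.grip(0.0,30)
for i in range(3):
    s=env.get_state();print(s['time'],w2s(s['tcp_pos']),s['force'].round(2),s['torque'].round(2),s['opening']); env.dwell(.1)
for n in("side","top"):
    p,d=camera(n); cv2.imwrite(f"pics/{n}3.png",p); np.save(f"pics/{n}3.npy",d)
p=cv2.imread('pics/top3.png')[140:290,170:320];q_=cv2.imread('pics/side3.png')[90:280,160:330]
cv2.imwrite('pics/c3.png',np.hstack([cv2.resize(p,(400,400)),cv2.resize(q_,(358,400))]))
E
```

```text
8.4417 [-139.76534704   72.67370455  297.63501185] [-0.36108931 -0.43833064  0.09227177] [ 0.08  0.18 -0.52  2.01  0.11  0.97 -2.01]
False
9.5917 [-139.75210478   73.13696844  237.83965675] [-0.90097722  0.1790121   0.35486407] [ 0.04131926 -0.0043398  -0.03205966]
10.0 [-139.93111174   73.7371979   237.77156447] [-0.6   3.16  1.03] [0.61 0.19 0.04] 0.02402936858964732
10.1 [-139.93749536   73.68012902  237.75069403] [-2.    3.12  1.92] [ 0.75  0.25 -0.07] 0.023904267766734617
10.2 [-139.92124416   73.66698997  237.7240528 ] [-1.9   4.69  2.06] [ 0.87  0.23 -0.  ] 0.024057310255150195
```

View pics/c3.png

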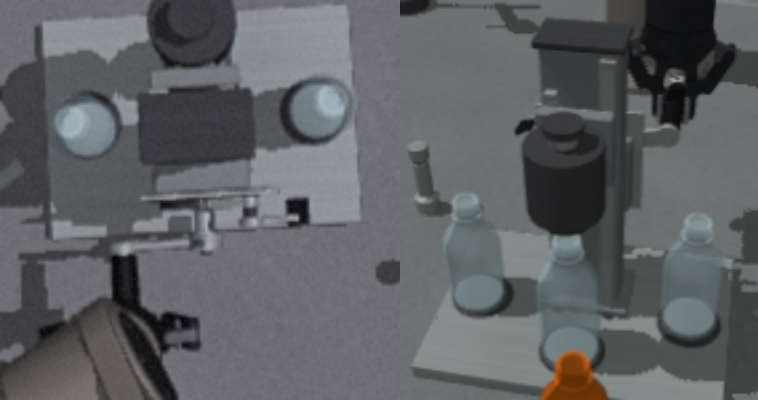

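```bash
cat >> h.py <<'E'
import json
def load(): return json.load(open('st.json'))
def save(st): json.dump(st,open('st.json','w'))
def cmd(st): return hp(st['phi'],r=st['r'])
def step(st,dphi,v,show=True,k=.06,settle=0.):
    st['phi']+=dphi
    env.movel(cmd(st),velocity=v)
    if settle: env.dwell(settle)
    s=env.get_state();f=RS.T@s['force'];p=w2s(s['tcp_pos'])-[0,0,54]
    ph=np.arctan2(p[2]-170,p[1]);rr=np.hypot(p[2]-170,p[1])
    c,sn=np.cos(st['phi']),np.sin(st['phi'])
    fr=f[1]*c+f[2]*sn; ft=-f[1]*sn+f[2]*c
    st['r']+=float(np.clip(k*fr,-.5,.5))
    if show: print('t%.2f cmd %.3f act %.3f r %.2f/%.2f fr %.1f ft %.1f fx %.1f'%(s['time'],st['phi'],ph,st['r'],rr,fr,ft,f[0]))
    save(st); return ph,fr,ft
E
python3 - <<'E'
from h import *
env.grip(0.0,50)
st=dict(phi=.182,r=74.8)
step(st,0,.02,settle=.1)
for i in range(5): step(st,-.04,.02,settle=.05)
for n in("side","top"):
    p,d=camera(n); cv2.imwrite(f"pics/{n}4.png",p); np.save(f"pics/{n}4.npy",d)
p=cv2.imread('pics/top4.png')[140:290,170:320];q_=cv2.imread('pics/side4.png')[90:280,160:330]
cv2.imwrite('pics/c4.png',np.hstack([cv2.resize(p,(400,400)),cv2.resize(q_,(358,400))]))
E
```

```text
t10.97 cmd 0.182 act 0.183 r 75.08/74.97 fr 4.6 ft 1.1 fx -1.5
t11.32 cmd 0.142 act 0.144 r 75.33/75.07 fr 4.2 ft 3.8 fx -2.1
t11.67 cmd 0.102 act 0.103 r 75.56/75.19 fr 3.7 ft 5.5 fx -1.6
t12.02 cmd 0.062 act 0.063 r 75.70/75.32 fr 2.5 ft 4.4 fx -0.7
t12.37 cmd 0.022 act 0.023 r 75.79/75.47 fr 1.4 ft 4.9 fx -0.2
t12.72 cmd -0.018 act -0.017 r 75.85/75.59 fr 1.0 ft 4.4 fx 0.2
```

View pics/c4.png

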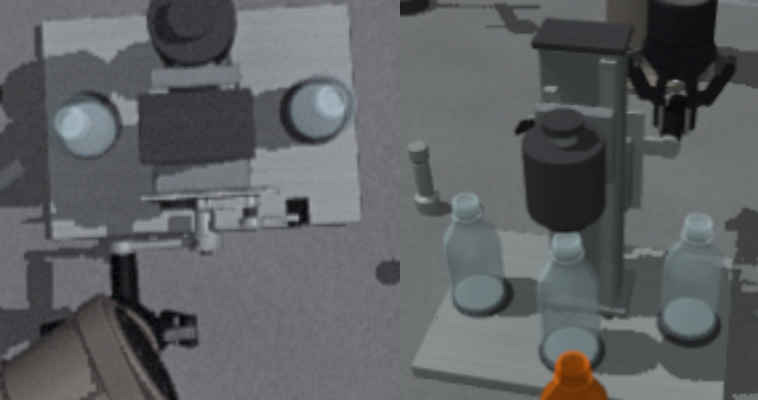

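```bash
python3 - <<'E'
from h import *
st=load()
for i in range(16):
    ph,fr,ft=step(st,.04,.025)
    if ft<0 or abs(fr)>15: print('STOP');break
for n in("side","top"):
    p,d=camera(n); cv2.imwrite(f"pics/{n}5.png",p); np.save(f"pics/{n}5.npy",d)
p=cv2.imread('pics/top5.png')[140:290,170:320];q_=cv2.imread('pics/side5.png')[90:280,160:330]
cv2.imwrite('pics/c5.png',np.hstack([cv2.resize(p,(400,400)),cv2.resize(q_,(358,400))]))
E
```

```text
t13.09 cmd 0.022 act 0.027 r 75.82/75.58 fr -0.5 ft 5.2 fx -0.3
t13.37 cmd 0.062 act 0.069 r 75.87/75.51 fr 0.8 ft 6.0 fx -0.4
t13.64 cmd 0.102 act 0.109 r 75.85/75.45 fr -0.4 ft 5.7 fx -0.0
t13.92 cmd 0.142 act 0.149 r 75.75/75.37 fr -1.6 ft 5.6 fx 0.8
t14.19 cmd 0.182 act 0.187 r 75.61/75.33 fr -2.4 ft 4.8 fx 1.4
t14.47 cmd 0.222 act 0.225 r 75.45/75.29 fr -2.6 ft 6.1 fx 2.2
t14.74 cmd 0.262 act 0.265 r 75.25/75.21 fr -3.4 ft 6.1 fx 1.8
t15.01 cmd 0.302 act 0.303 r 75.07/75.10 fr -3.0 ft 5.8 fx 2.2
t15.28 cmd 0.342 act 0.342 r 74.93/75.00 fr -2.4 ft 5.5 fx 1.6
t15.54 cmd 0.382 act 0.381 r 74.78/74.90 fr -2.5 ft 6.4 fx 1.1
t15.81 cmd 0.422 act 0.421 r 74.63/74.79 fr -2.5 ft 5.4 fx 1.1
t16.07 cmd 0.462 act 0.460 r 74.53/74.63 fr -1.7 ft 5.2 fx 2.6
t16.34 cmd 0.502 act 0.501 r 74.40/74.56 fr -2.0 ft 4.7 fx 1.4
t16.61 cmd 0.542 act 0.542 r 74.27/74.44 fr -2.2 ft 5.5 fx 2.4
t16.88 cmd 0.582 act 0.582 r 74.19/74.30 fr -1.4 ft 5.4 fx 1.3
t17.14 cmd 0.622 act 0.622 r 74.13/74.22 fr -0.9 ft 5.8 fx 1.6
```

View pics/c5.png

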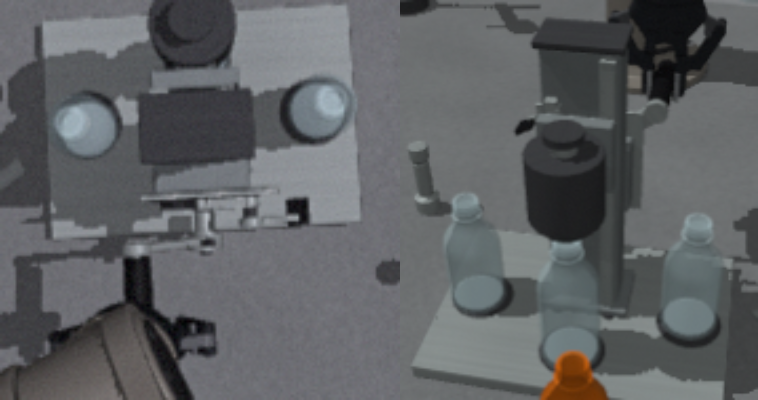

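```bash
python3 - <<'E'
from h import *
st=load()
for i in range(16):
    ph,fr,ft=step(st,.04,.025)
    if ft<2 or abs(fr)>15: print('STOP');break
for n in("side","top"):
    p,d=camera(n); cv2.imwrite(f"pics/{n}6.png",p); np.save(f"pics/{n}6.npy",d)
def top(i):
    S=((cloud('top',np.load(f'pics/top{i}.npy'))-O)@RS)*1000
    m=(abs(S[...,1])<36)&(S[...,0]>80)&(S[...,0]<146)&(S[...,2]>230)
    z=S[...,2][m]; m2=np.hypot(S[...,0]-112,S[...,1])<17
    return np.median(S[...,2][m2&(S[...,2]>230)]), np.percentile(z,98)
for i in (0,4,5,6): print(i,top(i))
q_=cv2.imread('pics/side6.png')[90:280,160:330]
cv2.imwrite('pics/c6.png',cv2.resize(q_,None,fx=3,fy=3,interpolation=cv2.INTER_CUBIC))
E
```

```text
t17.51 cmd 0.662 act 0.663 r 74.08/74.13 fr -0.9 ft 6.1 fx 2.6
t17.77 cmd 0.702 act 0.703 r 74.03/74.05 fr -0.8 ft 5.1 fx 1.7
t18.04 cmd 0.742 act 0.744 r 74.02/73.95 fr -0.1 ft 5.9 fx 2.5
t18.31 cmd 0.782 act 0.785 r 73.95/73.87 fr -1.3 ft 6.3 fx 3.3
t18.57 cmd 0.822 act 0.824 r 73.86/73.82 fr -1.5 ft 5.8 fx 2.0
t18.84 cmd 0.862 act 0.864 r 73.83/73.69 fr -0.4 ft 5.3 fx 2.1
t19.11 cmd 0.902 act 0.905 r 73.75/73.64 fr -1.2 ft 5.9 fx 2.1
t19.38 cmd 0.942 act 0.944 r 73.76/73.55 fr 0.1 ft 6.5 fx 2.5
t19.64 cmd 0.982 act 0.985 r 73.68/73.49 fr -1.3 ft 5.9 fx 1.5
t19.91 cmd 1.022 act 1.025 r 73.63/73.40 fr -0.8 ft 7.0 fx 2.3
t20.18 cmd 1.062 act 1.066 r 73.58/73.34 fr -0.9 ft 5.5 fx 2.5
t20.44 cmd 1.102 act 1.106 r 73.55/73.28 fr -0.4 ft 6.5 fx 2.4
t20.71 cmd 1.142 act 1.147 r 73.52/73.21 fr -0.6 ft 5.7 fx 2.3
t20.98 cmd 1.182 act 1.188 r 73.53/73.14 fr 0.2 ft 6.6 fx 2.4
t21.24 cmd 1.222 act 1.228 r 73.56/73.09 fr 0.5 ft 6.7 fx 3.0
t21.51 cmd 1.262 act 1.269 r 73.53/73.06 fr -0.5 ft 6.1 fx 3.4
0 (np.float64(305.94458308439664), np.float64(307.7852199780824))
4 (np.float64(309.6614279847262), np.float64(311.49255962621766))
5 (np.float64(298.0321494175935), np.float64(300.07007473827673))
6 (np.float64(286.7907485901292), np.float64(288.5931715818096))
```

View pics/c6.png

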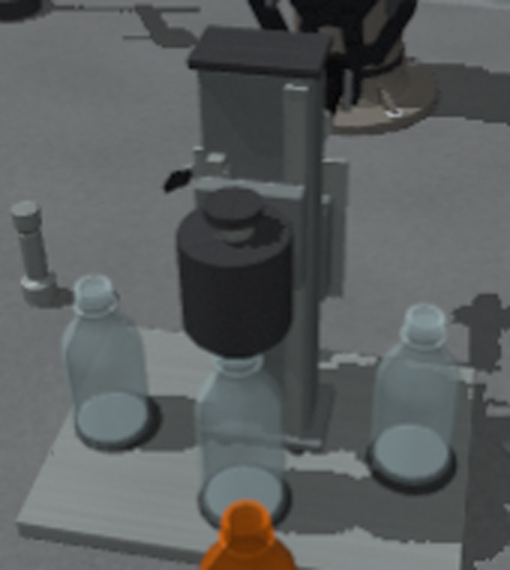

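```bash
python3 - <<'E'
from h import *
st=load()
while st['phi']<2.1:
    slow=st['phi']>1.55
    ph,fr,ft=step(st,.02 if slow else .04,.012 if slow else .022)
    if ft<4 or abs(fr)>15: print('STOP');break
step(st,0,.01,settle=.1)
E
```

```text
t21.89 cmd 1.302 act 1.310 r 73.52/73.00 fr -0.1 ft 6.9 fx 2.2
t22.18 cmd 1.342 act 1.350 r 73.45/72.97 fr -1.2 ft 6.2 fx 4.0
t22.46 cmd 1.382 act 1.391 r 73.35/72.91 fr -1.6 ft 5.6 fx 3.8
t22.74 cmd 1.422 act 1.431 r 73.32/72.86 fr -0.6 ft 6.4 fx 2.3
t23.02 cmd 1.462 act 1.471 r 73.31/72.80 fr -0.1 ft 7.3 fx 3.0
t23.31 cmd 1.502 act 1.512 r 73.30/72.78 fr -0.1 ft 7.0 fx 3.0
t23.59 cmd 1.542 act 1.552 r 73.25/72.76 fr -0.9 ft 6.0 fx 3.7
t23.88 cmd 1.582 act 1.581 r 73.10/72.83 fr -2.5 ft 4.2 fx 3.6
t24.15 cmd 1.602 act 1.587 r 72.93/72.89 fr -2.8 ft -0.6 fx 3.8
STOP
t24.50 cmd 1.602 act 1.591 r 72.76/72.88 fr -2.9 ft -5.2 fx 3.4
```

```bash
python3 - <<'E'
from h import *
st=load()
step(st,-.008,.02,settle=.1,k=0)
step(st,0,.02,settle=.3,k=0)
E
```

```text
t24.85 cmd 1.594 act 1.590 r 72.76/72.81 fr -0.8 ft -4.6 fx 2.5
t25.40 cmd 1.594 act 1.590 r 72.76/72.78 fr -0.4 ft -4.8 fx 2.4
```

```bash
python3 - <<'E'
from h import *
st=load()
for i in range(6):
    ph,fr,ft=step(st,-.006,.02,settle=.25,k=0)
    if ft>-.7: break
step(st,0,.02,settle=.3,k=0)
p,d=camera('side'); cv2.imwrite("pics/side7.png",p); np.save('pics/side7.npy',d)
pt,dt=camera('top'); cv2.imwrite("pics/top7.png",pt); np.save('pics/top7.npy',dt)
S=((cloud('top',dt)-O)@RS)*1000
m=(np.hypot(S[...,0]-112,S[...,1])<17)&(S[...,2]>230);print(np.median(S[...,2][m]))
cv2.imwrite('pics/c7.png',cv2.resize(p[90:280,160:330],None,fx=3,fy=3,interpolation=cv2.INTER_CUBIC))
E
```

```text
t25.90 cmd 1.588 act 1.589 r 72.76/72.77 fr -0.5 ft -3.9 fx 2.1
t26.40 cmd 1.582 act 1.586 r 72.76/72.74 fr -0.5 ft -1.4 fx 1.6
t26.90 cmd 1.576 act 1.582 r 72.76/72.71 fr -0.3 ft 2.2 fx 1.0
t27.45 cmd 1.576 act 1.580 r 72.76/72.72 fr -0.3 ft 3.7 fx 1.4
281.3079706594584
```

View pics/c7.png

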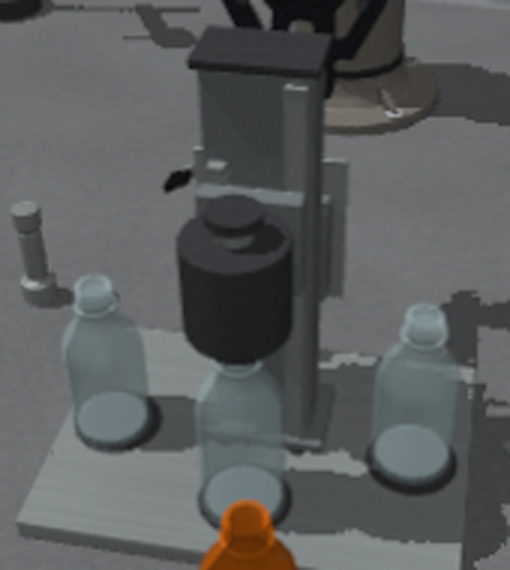

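```bash
python3 - <<'E'
from h import *
st=load()
for i in range(8):
    ph,fr,ft=step(st,.0025,.02,settle=.4,k=0)
    if ft<.8: break
a=[]
for i in range(8):
    ph,fr,ft=step(st,0,.02,settle=.1,k=0,show=False);a.append(ft)
print(np.round(a,1),env.get_state()['time'])
E
```

```text
t28.20 cmd 1.579 act 1.579 r 72.76/72.74 fr 0.4 ft 3.7 fx 1.1
t28.85 cmd 1.581 act 1.580 r 72.76/72.75 fr 0.2 ft 4.6 fx 1.0
t29.50 cmd 1.584 act 1.582 r 72.76/72.76 fr 0.7 ft 1.7 fx 0.1
t30.15 cmd 1.586 act 1.584 r 72.76/72.76 fr 0.2 ft 0.2 fx 1.3
[-0.3 -0.7  0.4  0.2 -0.2 -2.1 -1.  -0.7] 32.95
```

```bash
python3 - <<'E'
from h import *
env.grip(0.05)
s=env.get_state();print(s['time'],s['opening'],s['force'])
p0=np.array(s['tcp_pos'])
print(env.movel(p0+[0,0,.09],velocity=.08,stop_force=8))
env.reach(p0+[-.0,-.25,.12],Qd)
for n in("side","top"):
    p,d=camera(n); cv2.imwrite(f"pics/{n}8.png",p); np.save(f'pics/{n}8.npy',d)
S=((cloud('top',d)-O)@RS)*1000
m=(np.hypot(S[...,0]-112,S[...,1])<17)&(S[...,2]>230);print(np.median(S[...,2][m]))
m=(abs(S[...,0]+48)<16)&(S[...,1]<-68)&(S[...,1]>-105)&(S[...,2]>170)&(S[...,2]<260);print('tab',m.sum(),np.median(S[m],0))
m=(S[...,0]<-100)&(S[...,0]>-170)&(abs(S[...,1])<60)&(S[...,2]>200)&(S[...,2]<270);print('handle',m.sum(),np.median(S[m],0))
print(env.get_state()['time'])
p=cv2.imread('pics/top8.png')[140:290,170:320];q_=cv2.imread('pics/side8.png')[90:280,160:330]
cv2.imwrite('pics/c8.png',np.hstack([cv2.resize(p,(400,400)),cv2.resize(q_,(358,400))]))
E
```

```text
33.325 0.04970673533773064 [ 0.7077044  -1.3104688  -0.19953962]
False
281.20225862407693
tab 88 [-49.21548242 -82.13467809 199.47463   ]
handle 358 [-133.93907232   -1.42543601  254.74522339]
35.6917
```

View pics/c8.png

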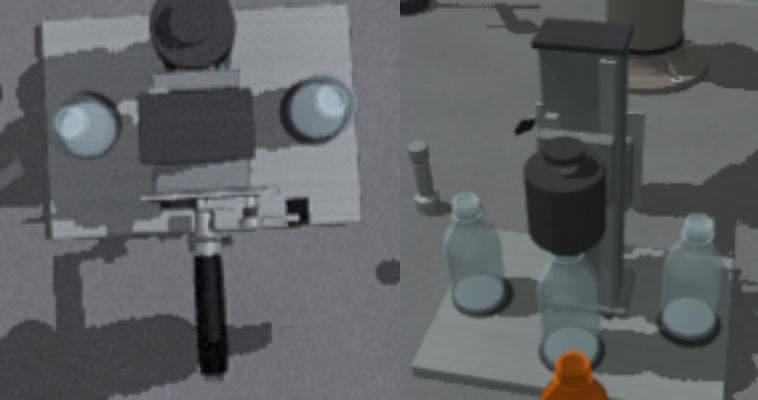

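```bash
python3 - <<'E'
from h import *
print(job.job_done(), env.get_state()['time'])
E
```

```text
the job is handed in; nothing more can be done
the job is handed in; nothing more can be done
```

The sealing head now rests on the mouth of its bottle with the crank let go, and the job was handed in at about 36 s of the 64 s allowed. One thing went less well: at touchdown I briefly pressed the head onto the glass with the crank.

- **Lever:** I pressed it down until a harder second push moved it no further. Afterwards the tab measured about 199 mm high, roughly 0.83 rad of the 0.85 rad full travel, which is within camera accuracy. It was the same at the last check.
- **Pawl:** I eased the crank up 0.2 rad with the handle gripped. The load came onto the hand at about 5 N, and the pawl did not catch again on the way down. I judged this from the force, not by measuring the pawl nose.
- **Letting down:** I turned the crank back slowly by about 1.6 rad, with a steady 5–7 N load on the hand.
- **Touchdown:** The crank overran slightly after contact, and the hand pressed on it with about 5 N for roughly 2 s. By the gearing that is about 20 N extra on the bottle. I backed off and let it settle again until the hand force was around 0 (mean about −0.5 N), then opened the gripper.
- **Last checks:** After release the head's top stayed at 281.2 mm (281.3 mm before). The handle stayed put, and the cameras showed the bottles standing where they were. I did not check the calliper's position again, and the plug gauge only by eye.

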